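Key the tube carousel onto its drive spindle

TASK

Fit the tube carousel to its drive unit. Drop the long steel drive key down the slot in the spindle until it stands upright on the bottom of the slot, then slide the carousel down over spindle and key, keyway in line with the key, until the hub sits flat and fully home on the spindle's collar, and let go. It is a close fit: feel for it, lower both parts gently and never drop, force or tip the carousel; leave the short brass key in its block, and the dishes and the pen where they lie.

Things in the scene. Friction and masses are not known exactly. Their poses are not given: they have to be found in the camera images.
- drive_unit: white box housing on the bench, 200 x 200 mm, deck at 60 mm, fixed; a tube sensor 20 mm square reaches 90 mm height on its corner at x -86, y +86 mm; origin at the centre of its underside. A steel spindle stands upright in the middle and turns stiffly (0.25 N m). Its slot was left pointing roughly along the unit's x axis, up to 70 degrees to either side: it is not measured, so look or feel for it.
- collar_top (a point): point on the spindle's axis in the upper face of its collar (60 mm across; 72 mm above the bench), on which the carousel's hub must sit; axes of the drive unit, z up. A red dot on the collar lies in line with the slot. Above the collar the spindle is 30 mm in diameter and 28 mm high, upper rim chamfered 2 mm.
- spindle_top (a point): point on the spindle's axis in its flat top face, 28 mm above collar_top (axes of the drive unit). The slot cuts into the spindle's side from top to bottom: 9 mm wide, its floor 9.5 mm from the axis, open above and outwards; it ends in a closed pocket 6 mm deep in the collar, 9.5 to 18.7 mm from the axis, which holds the key's foot, so that the key's centre line stands 14.1 mm from the axis.
- drive_key: the long plain steel key: square bar 8 x 8 mm, ends eased 0.5 mm, 34 mm long, 19 g, lightly oiled, upright in one of the key block's two sockets; origin at the centre of its foot, z along it, x and y square to its sides. The slot takes it any of the four ways round; let go in line with the slot it falls freely. Fully down, its foot is 6 mm below collar_top and its top level with the spindle's top.
- brass_key: the short brass key, 8 x 8 mm, 24 mm long, for another machine, standing in the other socket; origin at the centre of its foot. Leave it.
- key_block: black plastic block 44 x 90 mm, 24 mm high, fixed; origin at the centre of its underside. Its two sockets lie 26 mm either side of the centre along y and are 14 mm deep (floor 10 mm above the bench), 9.4 mm square, so that the steel key stands 20 mm out of the block and the brass key 10 mm.
- carousel: the tube carousel, 0.5 to 0.8 kg, starts flat on the bench: white tube ring 180 mm across, 3 to 21 mm above its origin, with twelve blue-capped tubes at 75 mm radius up to 33 mm height, and an aluminium hub 48 mm in diameter, 62 mm high, to be gripped above the ring. Origin at the centre of the hub's lower face, z up the bore, x towards the keyway (red line on the ring).
- keyway (a point): centre of the keyway's lower end, in the carousel hub's lower face, 17.5 mm from the axis along the carousel's x (same axes). The hub's bore goes right through, 31.5 mm across, lower rim chamfered 1.8 mm; the keyway runs the whole height, 9 mm wide, to 19.4 mm from the axis, its lower edge eased by 0.5 mm.
- dish_stack: stack of three clear dishes, 92 mm in diameter, 43 mm high, a bystander; origin under its centre
- pen: white and blue pen lying on the bench, 118 mm long, 11 mm thick, a bystander; origin under its middle, x along it
Things that resemble listed ones, but are neither listed nor needed, are in the scene too. What is shaped like the carousel but brown or pink is not meant.

How it is judged (in metres and radians):
On the way, in this order (a step that is already met when the one before it is completed fails the run):
1. the drive key stands released at the bottom of the spindle's slot (horizontal distance between drive_key and collar_top between 0.0125 and 0.0157 m and z of drive_key in the frame of collar_top below -0.0042 m and angle between drive_key's own z axis and vertical below 0.09 rad and contact force between drive_key and the fingers below 0.1 N), for 0.2 s.
2. the carousel's hub is home on the collar, over the key (horizontal distance between drive_key and collar_top between 0.0125 and 0.0157 m and z of drive_key in the frame of collar_top below -0.0042 m and angle between drive_key's own z axis and vertical below 0.09 rad and horizontal distance between carousel and collar_top below 0.002 m and z of carousel in the frame of collar_top below 0.0015 m and angle between carousel's own z axis and vertical below 0.03 rad and x of drive_key in the frame of carousel above 0.011 m and y of drive_key in the frame of carousel between -0.002 and 0.002 m), for 0.2 s.
At the end, for the whole second after the job is handed in: The steel key stands upright in the slot, its foot within 1.8 mm of the bottom; the carousel, released and at rest, sits over it on the collar: lower face within 1.5 mm of it, centred within 2 mm, level within 1.7 degrees, the key in its keyway; the brass key is in its socket (all of step 2 and linear speed of carousel below 0.01 m/s and contact force between carousel and the fingers below 0.1 N and distance of brass_key from where it was at the start of the episode below 0.01 m); the robot touches nothing.
It fails at once if the carousel pressed with more than 30 N on the spindle, its collar, the drive unit or the key, or let fall down the spindle (over 0.2 m/s) (contact force between carousel and drive_unit above 30 N or contact force between carousel and drive_key above 30 N or (horizontal distance between carousel and collar_top below 0.02 m and z of carousel in the frame of collar_top below 0.027 m and linear speed of carousel above 0.2 m/s)).
It fails at once if the key forced against the spindle with more than 30 N (contact force between drive_key and drive_unit above 30 N).
It fails at once if the carousel tipped by more than 20 degrees (angle between carousel's own z axis and vertical above 0.35 rad).
It fails at once if the brass key disturbed by more than 10 mm, or a bystander by more than 20 mm (distance of brass_key from where it was at the start of the episode above 0.01 m or distance of any of dish_stack, pen from where it was at the start of the episode above 0.02 m).
It also fails if it takes over 72 s, if anything falls off the work surface, if the arm or the gripper's body presses on something with over 40 N, if the wrist force passes 120 N, or if a joint passes its speed limit or range.

ROBOT

A 7-joint arm with a two-finger parallel gripper is mounted at the origin on the work surface. World frame = base frame: x ahead of the robot, y to its left, z up, the work surface at z = 0. Lengths are in mm, angles in rad, forces in N, time in s.
With the tool pointing down it reaches from about 400 to 875 mm from the base axis. Payload 4.4 kg.
Tool frame: the origin (TCP) lies at the very end of the fingers, on their centre line; the grasp point (between the pads) lies 19 mm behind it; z points along the fingers, y is the line along which they close (so a half turn about z gives the same grasp; the last joint's range is limited). The gripper opens to 85 mm and grips with 20 to 120 N. Pads are 22 mm wide; open, the fingers measure 114 mm over their backs; the gripper's body (76 mm by 85 mm) begins 54 mm behind the grasp point. The pads swing forward as they close: fully open they stand 13 mm farther back than shut.
Start: joints at [-1.361, 0.628, 0.038, 1.517, -0.027, 0.996, -0.02], TCP at [176.981, 625.456, 231.313] pointing down, gripper open.
Joint ranges: [-3.06, 3.06], [-0.37, 2.12], [-1.25, 1.32], [0.18, 2.47], [-1.1, 4.24], [0.23, 1.98], [-2.94, 2.94]. Speed limits (rad/s): [2.57, 2.57, 3.14, 3.14, 3.14, 3.14, 3.14].

INTERFACE

Orientations are given as [roll, pitch, yaw] about the fixed x, y, z axes, in that order (R = Rz(yaw) Ry(pitch) Rx(roll)).
In Python, from cell import read_state, get_image, camera_info, finish_job gives the robot as it stands.
- The arm moves only by the tool play_rows, never from a script. Its argument "deltas" is one flat list of numbers, 7 for each row, row after row: the shift along the tool's x, y, z in mm, then the turn, a rotation vector about the tool's x, y, z in rad, then the opening, from 0 (shut) to 1 (fully open). In form: [dx, dy, dz, ax, ay, az, grip, dx, dy, dz, ax, ay, az, grip, ...]. A call has 1 to 10 rows; each row is the pose to reach, as a shift and turn from the pose commanded when the call began, along the tool's axes at that moment; what a row does not reach only later rows make up. A row lasts 1/8 s, in which the tool goes at most 62.5 mm and 10.7 degrees, less where a joint would pass 70% of its speed; a pose out of reach is approached as far as the arm can. A call with a gripper value outside its range is refused whole. The fingers move at their own pace and stop on an object; the grip force is fixed at half the most. Time passes only in rows, so rows that repeat a pose let the fingers close. It gives the time, the measured TCP pose, the force, the opening and the grip force at its end, in the units of the state.
- read_state(): the state, without advancing time (a new reading comes with each control period).
- get_image(name): name is "side" or "top"; returns the picture (420x560x3 uint8, red, green, blue); there is no depth.
- camera_info(name): a dict with "fx", "fy", "cx", "cy" (pixels), "T" (4x4, takes a point from camera to world coordinates). Camera axes: x right, y down, z forward; pixel columns grow to the right and rows downward; lengths in mm; the calibration is good to about 2 mm. A picture is of the moment at which its call begins. camera_info takes no time and is no camera call.
- finish_job(): hands the job in; it is judged then, once.
The state is a dict: "clock": time; "qpos": joint angles; "qd": joint speeds; "tau": joint torques, N m; "eef_pos": TCP position; "tool_rot": TCP orientation; "force": force on the tool from outside, world axes, zero at the start; "torque": the same for the moment, N m; "width": finger opening in mm; "gripper_force": force on a finger pad.
Only numpy, scipy, OpenCV 4.12 (cv2) and the standard library are available. Lean on these libraries where they do the work, as an engineer would, in place of code of your own. Each camera call takes 0.05 s, during which the arm holds its last target. There are 200 camera calls.

## Working session

There is one attempt and no reset: what is moved stays moved. The work goes in short steps, Python scripts to look and compute and a tool call to move; the robot and the scene stay as the last step left them, time stands still between calls to the robot, and variables do not carry over. Pictures are saved under pics/ and viewed, at most 10 in all, crops included, and the job is handed in when it is done.

Besides the shell and the picture viewer there is one more tool, called after "Call:" as name(argument=value, ...) on one line, values as JSON. play_rows: Moves the arm, as the interface text tells. Its arguments: {"type":"object","properties":{"deltas":{"type":"array"}},"required":["deltas"]}

```bash
mkdir -p pics; ls; python3 - <<'E'
from cell import *
import cv2
print(read_state())
for n in("top","side"):
    cv2.imwrite(f"pics/{n}0.png",get_image(n)[:,:,::-1]);print(n,camera_info(n))
E
```

```text
pics
{'clock': 0.0, 'qpos': array([-1.36079867,  0.62933067,  0.03844555,  1.5183885 , -0.02698037,
        0.9962954 , -0.01996093]), 'qd': array([-0.00095934, -0.00057448, -0.00091597, -0.00155798,  0.00150899,
       -0.0014597 , -0.00043899]), 'tau': array([-3.22351871e-04, -5.63394642e+01,  1.22665353e+00, -1.93444330e+01,
        1.10464194e-02,  1.03671962e-02,  9.26636432e-06]), 'eef_pos': array([176.81196045, 624.83098358, 230.39262642]), 'tool_rot': array([-3.13968936e+00,  4.32743880e-05,  2.86584141e+00]), 'force': array([-0.22627268, -0.81558854, -0.54507416]), 'torque': array([-0.04377512, -0.02207022,  0.02593832]), 'gripper_force': 0.0, 'width': 85.57562426213954}
top {'fx': 512.0613300402481, 'fy': 512.0613300402481, 'cx': 278.4083636387479, 'cy': 208.96094732897058, 'T': array([[ 2.25305119e-02, -9.81590578e-01,  1.89663685e-01,
         2.65779410e+02],
       [-9.99570408e-01, -2.56745144e-02, -1.41356972e-02,
        -9.52414767e+01],
       [ 1.87449902e-02, -1.89263723e-01, -9.81747355e-01,
         1.29027702e+03],
       [ 0.00000000e+00,  0.00000000e+00,  0.00000000e+00,
         1.00000000e+00]])}
side {'fx': 465.6210212667715, 'fy': 465.6210212667715, 'cx': 284.60634214747387, 'cy': 204.897907211286, 'T': array([[ 7.87633742e-01, -3.17766689e-01,  5.27880118e-01,
        -1.02889329e+02],
       [-6.15759920e-01, -4.36192299e-01,  6.56182901e-01,
        -8.30326911e+02],
       [ 2.17441744e-02, -8.41879213e-01, -5.39227763e-01,
         7.19385474e+02],
       [ 0.00000000e+00,  0.00000000e+00,  0.00000000e+00,
         1.00000000e+00]])}
```

View pics/top0.png

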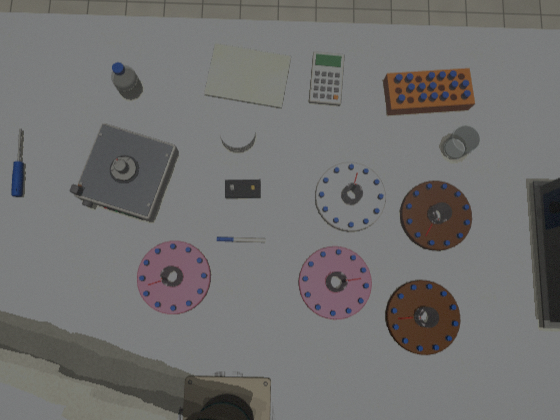

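View pics/side0.png

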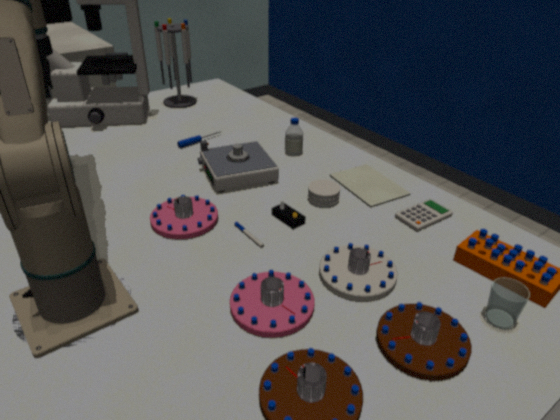

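Steel key's block is at about (243,188) in top, with the brass key right at (253,188). The unit is at (125,170), the white carousel at (351,195). Next I zoom in.

```bash
cat > h.py <<'E'
import numpy as np,cv2
from cell import *
def ray(n,u,v,z):
    c=camera_info(n);T=c["T"];d=T[:3,:3]@np.array([(u-c["cx"])/c["fx"],(v-c["cy"])/c["fy"],1]);o=T[:3,3]
    return o+d*(z-o[2])/d[2]
def proj(n,p):
    c=camera_info(n);T=c["T"];q=T[:3,:3].T@(np.array(p)-T[:3,3]);return np.array([c["fx"]*q[0]/q[2]+c["cx"],c["fy"]*q[1]/q[2]+c["cy"]])
def avg(n,k=4): return np.mean([get_image(n).astype(float) for _ in range(k)],0).astype(np.uint8)
E
python3 - <<'E'
from h import *
t=avg("top");s=avg("side");np.save("t.npy",t);np.save("s.npy",s)
def crop(im,u,v,w,h,W,H): return cv2.resize(im[v:v+h,u:u+w],(W,H),interpolation=cv2.INTER_CUBIC)
A=crop(t,70,120,110,100,400,364)[:300];B=crop(t,310,155,84,84,300,300)
m=np.zeros((600,800,3),np.uint8)
m[:300,:400]=crop(t,70,120,112,84,400,300)
m[:300,400:]=crop(t,300,155,112,84,400,300)
m[300:,:400]=crop(s,190,130,100,75,400,300)
m[300:,400:600]=crop(t,215,160,50,75,200,300)
m[300:,600:]=crop(s,265,192,50,50,200,200)[:1].repeat(300,0)
m[300:500,600:]=crop(s,265,192,50,50,200,200)
m=cv2.convertScaleAbs(m,alpha=1.3)
cv2.imwrite("pics/m1.png",m[:,:,::-1])
E
```

```text
(no output)
```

View pics/m1.png

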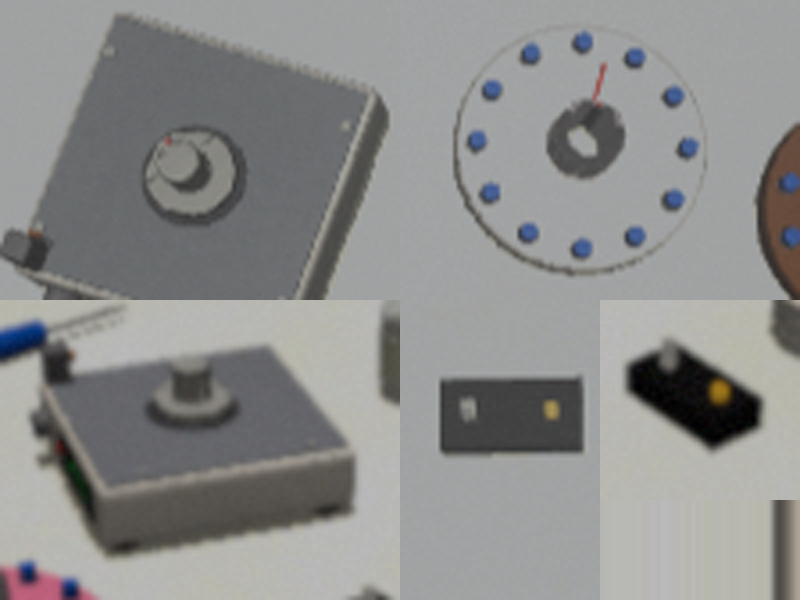

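The crops show the red collar dot at about top (116.8,159.8), the keyway line pointing up and slightly right, and the steel key at left in the block. Now I measure.

```bash
python3 - <<'E'
from h import *
t=np.load("t.npy");s=np.load("s.npy")
f=lambda a:np.round(a,1)
def comps(mask,lo=2):
    n,l,st,c=cv2.connectedComponentsWithStats(mask.astype(np.uint8));return [(st[i,4],c[i],l==i) for i in range(1,n) if st[i,4]>=lo]
def wc(mask,w):
    y,x=np.nonzero(mask);k=w[y,x];return np.array([(x*k).sum(),(y*k).sum()])/k.sum()
for n,im,(u,v,R) in(("top",t,(351,195,45)),("side",s,(358,268,48))):
    I=im.astype(float);b=np.clip(I[:,:,2]-I[:,:,0]-25,0,None)
    yy,xx=np.mgrid[:420,:560];roi=(np.hypot(xx-u,yy-v)<R)
    P=np.array([ray(n,*wc(m,b),33)[:2] for a,c,m in comps((b>0)&roi,4)])
    A=np.c_[2*P,np.ones(len(P))];k=np.linalg.lstsq(A,(P**2).sum(1),rcond=None)[0]
    c=k[:2];r=np.sqrt(k[2]+c@c);print(n,"caps",len(P),"centre",f(c),"r",f(r),"cap angles",f(np.degrees(np.sort(np.arctan2(*(P-c).T[::-1]))))) 
    rd=np.clip(I[:,:,0]-I[:,:,1:].max(2)-18,0,None)*roi
    y,x=np.nonzero(rd);Q=np.array([ray(n,a,e,21)[:2] for a,e in zip(x,y)])
    w=rd[y,x];m=(Q*w[:,None]).sum(0)/w.sum();uu,S,V=np.linalg.svd((Q-m)*np.sqrt(w)[:,None]);
    print(" red n",len(Q),"mean",f(m),"dir from centre",f(np.degrees(np.arctan2(*(m-c)[::-1]))),"line dir",f(np.degrees(np.arctan2(*V[0][::-1]))),"rad",f(np.hypot(*(m-c))))
# block
g=t.max(2);m=(g<75);
for a,c,mm in comps(m,150):
    if np.hypot(*(c-[243,188]))<8:
        cn=max(cv2.findContours(mm.astype(np.uint8),0,1)[0],key=cv2.contourArea)
        W=np.array([ray("top",x,y,24)[:2] for x,y in cn[:,0]],np.float32);print("block",cv2.minAreaRect(W))
I=t.astype(float);yy,xx=np.mgrid[:420,:560]
for nm,(u,v),z,ch in(("steel",(232,187),30,I.mean(2)),("brass",(253,188),20,I[:,:,0])):
    roi=np.hypot(xx-u,yy-v)<6;w=np.clip(ch-95,0,None)*roi;p=wc(w>0,w);print(nm,p,f(ray("top",*p,z)))
# red dot
roi=np.hypot(xx-125,yy-168)<18
rd=np.clip(I[:,:,0]-I[:,:,1:].max(2)-12,0,None)*roi;p=wc(rd>0,rd);print("dot",p,(rd>0).sum(),f(ray("top",*p,72)))
np.set_printoptions(linewidth=250)
print(t.mean(2).astype(int)[152:186,106:142])
E
```

```text
top caps 12 centre [ 550.4 -295.4] r 74.9 cap angles [-150.5 -120.7  -90.6  -60.6  -30.4   -0.8   29.3   59.5   89.4  119.5
  149.3  179.4]
 red n 20 mean [ 597.6 -309. ] dir from centre -16.1 line dir 166.6 rad 49.1
side caps 12 centre [ 549.1 -294.6] r 74.8 cap angles [-150.4 -120.4  -90.8  -60.6  -30.8   -0.3   29.7   59.6   89.8  119.9
  149.7  179.7]
 red n 33 mean [ 600.9 -299.6] dir from centre -5.5 line dir -115.5 rad 52.0
block ((560.8948974609375, -21.154476165771484), (44.258514404296875, 89.00030517578125), 1.5619254112243652)
steel [232.030837   186.27312775] [564.5   5.   30. ]
brass [252.38797814 186.92896175] [566.6 -46.   20. ]
dot [116.58333333 159.2       ] 5 [615.1 287.2  72. ]
[[80 82 82 ... 83 81 81]
 [83 82 81 ... 83 82 82]
 [82 81 81 ... 83 82 82]
 ...
 [82 82 82 ... 84 84 84]
 [82 81 82 ... 82 82 83]
 [83 80 82 ... 84 82 82]]
```

```bash
python3 - <<'E'
from h import *
t=np.load("t.npy");s=np.load("s.npy")
def pr(im,r0,r1,c0,c1):
    print("     "+"".join("%4d"%c for c in range(c0,c1)))
    for r in range(r0,r1): print("%4d "%r+"".join("%4d"%x for x in im[r,c0:c1].mean(1)))
pr(t,154,184,108,140)
pr(s,140,170,224,252)
E
```

```text
108 109 110 111 112 113 114 115 116 117 118 119 120 121 122 123 124 125 126 127 128 129 130 131 132 133 134 135 136 137 138 139
 154   81  82  80  80  81  82  81  82  81  81  81  81  82  81  80  79  76  79  81  82  82  81  83  81  83  82  82  81  82  82  82  83
 155   81  82  82  81  81  81  82  82  82  80  82  82  74  68  69  68  65  66  69  69  71  78  79  82  83  82  82  83  82  81  84  83
 156   81  80  80  81  80  81  81  83  81  76  70  67  61  53  57  60  61  69  64  63  61  65  66  72  79  81  81  81  82  82  82  81
 157   81  82  82  82  82  81  82  83  73  68  88  88  87  83  85  87  88  92  89  87  81  64  58  58  66  70  81  80  83  81  82  81
 158   82  82  81  81  81  82  82  73  81  72  97  96  95  94 101 101 101 100 100  97  86  75  83  68  58  55  70  81  81  81  82  83
 159   82  82  82  81  80  77  79  88  84  70  81  85  82  93  93  88 101 101  99  88  81  95 102  90  67  57  58  76  82  82  81  83
 160   81  83  82  81  80  70  95 103  92  82  90  89  92  99  91  84  87  99  92  93  94 102 103 101  90  65  58  63  75  81  81  81
 161   81  83  83  81  70  72  97 
[... 6005 characters left out ...]
79  79  79  79  77  79  78  78  78  79  78  78  77  77  79  77  76  79  78  80  80  79  80  80  80  80  78  78
 165   79  79  79  80  78  80  78  79  79  80  80  80  80  79  79  79  80  78  80  80  79  80  80  79  80  79  80  79
 166   77  79  79  80  79  79  80  78  79  79  80  79  78  80  77  80  79  80  81  79  79  77  78  78  79  79  81  80
 167   79  79  80  78  79  78  79  80  79  79  79  80  81  78  79  80  80  80  81  79  79  79  80  79  79  79  79  80
 168   80  79  79  80  78  77  79  78  81  80  82  80  79  80  80  81  80  80  80  80  78  78  79  78  79  79  78  77
 169   80  79  79  80  79  79  80  80  79  79  81  78  79  77  79  80  80  81  79  80  79  79  80  78  78  78  76  80
```

```bash
python3 - <<'E'
from h import *
from scipy.ndimage import map_coordinates as mc
t=np.load("t.npy").mean(2);s=np.load("s.npy").mean(2)
def fit(n,im,c0,z,r0,r1,angs,thr):
    P=[]
    for a in np.radians(angs):
        rs=np.arange(r0,r1,.3);q=np.array([proj(n,[c0[0]+r*np.cos(a),c0[1]+r*np.sin(a),z]) for r in rs])
        v=mc(im,[q[:,1],q[:,0]],order=1);k=np.nonzero((v[:-1]>=thr)&(v[1:]<thr))[0]
        if len(k): P.append(c0+rs[k[0]]*np.array([np.cos(a),np.sin(a)]))
    P=np.array(P)
    for _ in range(3):
        k=np.linalg.lstsq(np.c_[2*P,np.ones(len(P))],(P**2).sum(1),rcond=None)[0];c=k[:2];r=np.sqrt(k[2]+c@c)
        e=abs(np.hypot(*(P-c).T)-r);P=P[e<max(1.5,2*np.median(e))]
    return np.round(c,1),round(r,1),len(P)
c0=ray("top",122.9,168,72)[:2];print(c0)
print("collar top",fit("top",t,c0,72,24,36,range(0,360,5),80))
print("collar side",fit("side",s,c0,72,24,36,range(180,360,5),80))
c1=ray("top",119.3,164.5,100)[:2];print(c1)
print("spin top",fit("top",t,c1,100,9,18,range(150,330,5),85))
c2=ray("side",237,145,100)[:2];print(c2, "side collar guess",ray("side",237.3,153,72)[:2])
d=ray("top",116.58,159.2,72)[:2]
I=np.load("s.npy").astype(float);
rd=np.clip(I[:,:,0]-I[:,:,1:].max(2)-8,0,None)[138:165,220:255];print(np.argwhere(rd>0)+[138,220])
for c in(c0,c1):
    print("dot",d-c,np.hypot(*(d-c)),np.degrees(np.arctan2(*(d-c)[::-1])))
E
```

```text
[593.23558802 269.97646975]Traceback (most recent call last):
  File "<stdin>", line 16, in <module>
  File "<stdin>", line 7, in fit
  File "h.py", line 7, in proj
    c=camera_info(n);T=c["T"];q=T[:3,:3].T@(np.array(p)-T[:3,3]);return np.array([c["fx"]*q[0]/q[2]+c["cx"],c["fy"]*q[1]/q[2]+c["cy"]])
ValueError: time passes only in moves, steps and waits
```

```bash
sed -i 's/c=camera_info(n)/c=C(n)/; s/^def ray/import functools\nC=functools.lru_cache(None)(lambda n:camera_info(n))\ndef ray/' h.py
cat > fit.py <<'E'
from h import *
from scipy.ndimage import map_coordinates as mc
def fit(n,im,c0,z,r0,r1,angs,thr):
    P=[]
    for a in np.radians(angs):
        rs=np.arange(r0,r1,.3);q=np.array([proj(n,[c0[0]+r*np.cos(a),c0[1]+r*np.sin(a),z]) for r in rs])
        v=mc(im,[q[:,1],q[:,0]],order=1);k=np.nonzero((v[:-1]>=thr)&(v[1:]<thr))[0]
        if len(k): P.append(c0+rs[k[0]]*np.array([np.cos(a),np.sin(a)]))
    P=np.array(P)
    for _ in range(3):
        k=np.linalg.lstsq(np.c_[2*P,np.ones(len(P))],(P**2).sum(1),rcond=None)[0];c=k[:2];r=np.sqrt(k[2]+c@c)
        e=abs(np.hypot(*(P-c).T)-r);P=P[e<max(1.5,2*np.median(e))]
    return np.round(c,1),round(r,1),len(P)
E
python3 - <<'E'
from fit import *
t=np.load("t.npy").mean(2);s=np.load("s.npy").mean(2)
c0=ray("top",122.9,168,72)[:2];print(c0)
print("collar top",fit("top",t,c0,72,24,36,range(0,360,5),80))
print("collar side",fit("side",s,c0,72,24,36,range(180,360,5),80))
c1=ray("top",119.3,164.5,100)[:2];print(c1)
print("spin top",fit("top",t,c1,100,9,18,range(150,330,5),85))
c2=ray("side",237,145,100)[:2];print(c2, "side collar guess",ray("side",237.3,153,72)[:2])
d=ray("top",116.58,159.2,72)[:2]
I=np.load("s.npy").astype(float);
rd=np.clip(I[:,:,0]-I[:,:,1:].max(2)-8,0,None)[138:165,220:255];print((np.argwhere(rd>0)+[138,220]).tolist())
for c in(c0,c1):
    print("dot",d-c,np.hypot(*(d-c)),np.degrees(np.arctan2(*(d-c)[::-1])))
E
```

```text
[593.23558802 269.97646975]
collar top (array([593.6, 270. ]), np.float64(29.3), 66)
collar side (array([593.6, 274.2]), np.float64(29.1), 31)
[594.12143587 270.83767563]
spin top (array([594.1, 271.7]), np.float64(13.6), 35)
[595.25408039 278.24725373] side collar guess [596.09368894 279.54056422]
[]
dot [21.87371892 17.19916213] 27.825721148007396 38.17773849988158
dot [20.98787107 16.33795624] 26.59735976031458 37.89888557743417
```

The spindle axis is near (594,270.5), the slot at about 38° world, the steel key near (561,4.5) and the carousel at (550,-295) with keyway at about -15.5°. Time to move.

```bash
cat > d.py <<'E'
import sys,numpy as np
from scipy.spatial.transform import Rotation as Ro
from cell import read_state
def d(x,y,z,yaw):
    s=read_state();R=Ro.from_euler("xyz",s["tool_rot"])
    T=Ro.from_euler("ZX",[np.radians(yaw),np.pi])
    print(s["clock"],"pos",np.round(s["eef_pos"],1),"yaw",round(np.degrees(s["tool_rot"][2]),2),"F",np.round(s["force"],1),"Tq",np.round(s["torque"],2),"w",round(s["width"],1),"gf",round(s["gripper_force"],1))
    print("delta",np.round(R.inv().apply(np.array([x,y,z])-s["eef_pos"]),1),np.round((R.inv()*T).as_rotvec(),4))
if len(sys.argv)>4: d(*map(float,sys.argv[1:5]))
E
python3 d.py 561 4.5 120 91.6
```

```text
0.5 pos [177.  625.4 231.3] yaw 164.2 F [ 0.3 -0.4 -0.6] Tq [-0.01  0.02 -0.01] w 85.3 gf 0.0
delta [-538.6 -492.9  111.3] [-1.0000e-04  0.0000e+00  1.2671e+00]
```

Call:
play_rows(deltas=[-539,-493,40,0,0,1.267,0.5,-539,-493,40,0,0,1.267,0.5,-539,-493,40,0,0,1.267,0.5,-539,-493,40,0,0,1.267,0.5,-539,-493,40,0,0,1.267,0.5,-539,-493,40,0,0,1.267,0.5,-539,-493,40,0,0,1.267,0.5,-539,-493,40,0,0,1.267,0.5,-539,-493,111,0,0,1.267,0.5,-539,-493,111,0,0,1.267,0.5])

```text
clock: 1.75
eef_pos: [502.9, 99.7, 161.3]
tool_rot: [3.14, -0.001, 1.599]
force: [0.4, 1.1, 0.4]
width: 42.6
gripper_force: 0.0
```

```bash
python3 d.py 561 4.5 75 91.6
```

```text
1.75 pos [502.9  99.7 161.3] yaw 91.64 F [0.4 1.1 0.4] Tq [ 0.06 -0.06  0.04] w 42.6 gf 0.0
delta [-96.9  55.2  86.3] [ 0.0016 -0.0008  0.0006]
```

Call:
play_rows(deltas=[-97,55,86,0,0,0,0.5,-97,55,86,0,0,0,0.5,-97,55,86,0,0,0,0.5,-97,55,86,0,0,0,0.5])

```text
clock: 2.25
eef_pos: [559.0, 5.1, 75.0]
tool_rot: [-3.14, -0.0, 1.597]
force: [-0.8, 0.8, 0.8]
width: 42.9
gripper_force: 0.0
```

```bash
python3 - <<'E'
from h import *
s=avg("side",3);t=avg("top",2)
u,v=proj("side",[561,4.5,44]).astype(int);print(u,v)
a=cv2.resize(s[v-45:v+30,u-50:u+50],(800,600),interpolation=cv2.INTER_CUBIC)
cv2.imwrite("pics/k1.png",a[:,:,::-1])
E
python3 d.py 561 4.5 37 91.6
```

```text
282 202
2.5 pos [559.4   7.6  76.6] yaw 91.76 F [ 0.1 -0.7  0.1] Tq [-0.02  0.02  0.05] w 42.6 gf 0.0
delta [-3.2  1.4 39.6] [ 0.0015 -0.0011  0.0028]
```

View pics/k1.png

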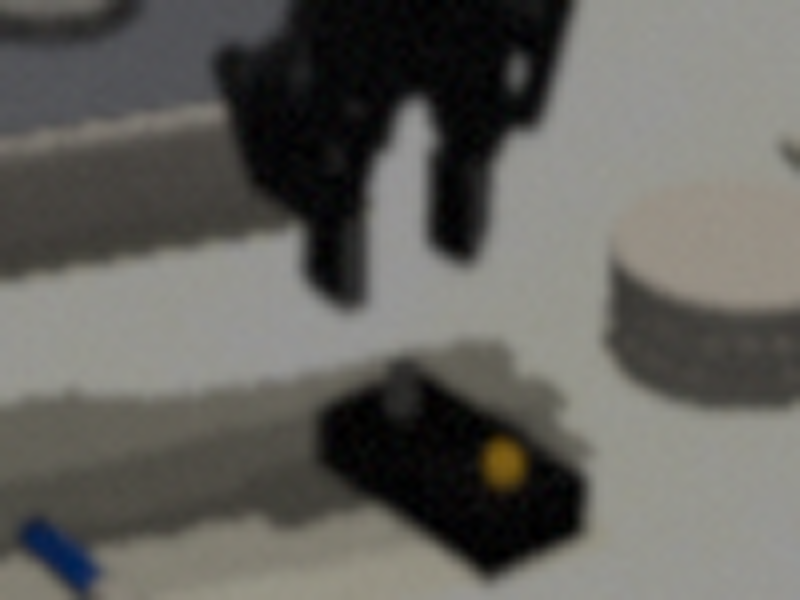

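Fingers straddle the key centrally: gap midpoint is at about (400,280) in the crop, with the key top below it at (402,365). Descend and grip the top 6 mm.

Call:
play_rows(deltas=[-2.5,1.5,20,0,0,0,0.5,-2.5,1.5,38.5,0,0,0,0.5,-2.5,1.5,38.5,0,0,0,0.3,-2.5,1.5,38.5,0,0,0,0.3,-2.5,1.5,38.5,0,0,0,0.0,-2.5,1.5,38.5,0,0,0,0.0,-2.5,1.5,38.5,0,0,0,0.0])

```text
clock: 3.38
eef_pos: [561.5, 3.1, 37.5]
tool_rot: [3.14, -0.0, 1.599]
force: [1.0, 0.4, 2.9]
width: 4.5
gripper_force: 58.7
```

```bash
python3 d.py 561 4.5 37 91.6
```

```text
3.375 pos [561.5   3.1  37.5] yaw 91.6 F [1.  0.4 2.9] Tq [ 0.02 -0.14  0.02] w 4.5 gf 58.7
delta [ 1.4 -0.5  0.5] [ 0.0016 -0.      0.    ]
```

Call:
play_rows(deltas=[0,0,-30,0,0,0,0,0,0,-60,0,0,0,0,0,0,-100,0,0,0,0,0,0,-100,0,0,0,0])

```text
clock: 3.88
eef_pos: [562.7, 2.9, 139.7]
tool_rot: [3.136, -0.0, 1.599]
force: [-0.4, -0.1, 0.3]
width: 4.3
gripper_force: 58.7
```

```bash
python3 - <<'E'
from h import *
s=avg("side",2);t=avg("top",1)
u,v=proj("side",[561,4.5,130]).astype(int);print(u,v)
a=cv2.resize(s[v-30:v+45,u-50:u+50],(800,600),interpolation=cv2.INTER_CUBIC)
cv2.imwrite("pics/k2.png",cv2.convertScaleAbs(a,alpha=1.6)[:,:,::-1])
E
python3 d.py 604.9 279.2 150 128
```

```text
283 174
4.025 pos [559.9   3.3 136.2] yaw 91.61 F [-0.5  0.6 -0.4] Tq [-0.04  0.02 -0.04] w 4.8 gf 58.7
delta [274.6  52.7 -13.8] [-0.0016 -0.0008 -0.6352]
```

View pics/k2.png

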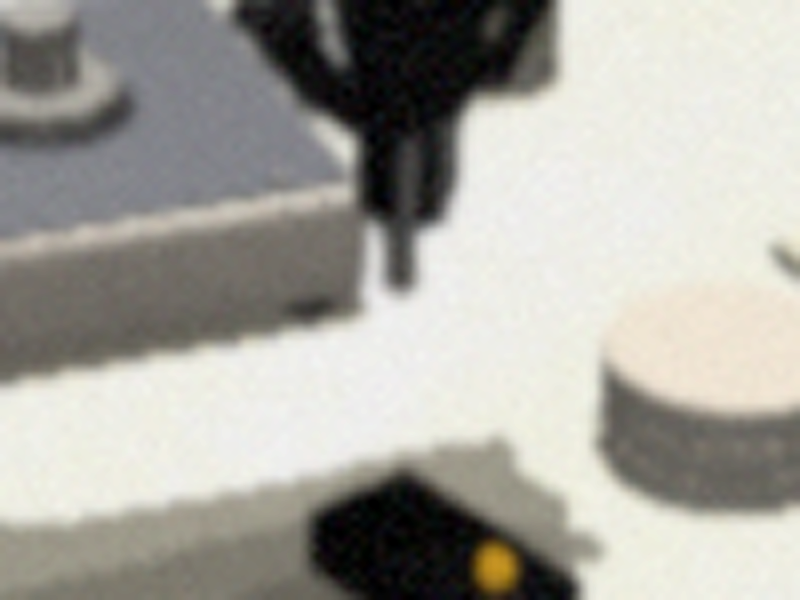

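The steel key is held upright, foot at about crop (400,290). I go above and just outboard of the slot.

```bash
cat > d.py <<'E'
import sys,numpy as np
from scipy.spatial.transform import Rotation as Ro
from cell import read_state,get_image
def d(x,y,z,yaw,k=4):
    S=[]
    for i in range(k):
        S.append(read_state()); 
        if i<k-1: get_image("side")
    m=lambda n:np.mean([s[n] for s in S],0)
    s=S[-1];R=Ro.from_euler("xyz",s["tool_rot"]);yw=np.mean([a["tool_rot"][2] for a in S]);R=Ro.from_euler("ZX",[yw,np.pi]);p=m("eef_pos")
    T=Ro.from_euler("ZX",[np.radians(yaw),np.pi])
    print(s["clock"],"pos",np.round(p,2),"yaw",round(np.degrees(yw),2),"F",np.round(m("force"),1),"Tq",np.round(m("torque"),2),"w",round(s["width"],1),"gf",round(s["gripper_force"],1))
    print("std",np.std([a["eef_pos"] for a in S],0).round(2))
    print("delta",np.round(R.inv().apply(np.array([x,y,z])-p),1),np.round((R.inv()*T).as_rotvec(),4))
if len(sys.argv)>4: d(*map(float,sys.argv[1:]),**{}) if len(sys.argv)==5 else d(*map(float,sys.argv[1:5]),k=int(sys.argv[5]))
E
python3 d.py 612.7 285.3 138 128
```

```text
4.175 pos [559.82   3.19 135.87] yaw 91.61 F [ 0.4  0.3 -0.2] Tq [-0.01 -0.01  0.01] w 4.3 gf 58.7
std [0.08 0.07 0.2 ]
delta [280.5  60.8  -2.1] [ 0.      0.     -0.6352]
```

Call:
play_rows(deltas=[280.5,61,-10,0,0,-0.635,0,280.5,61,-10,0,0,-0.635,0,280.5,61,-10,0,0,-0.635,0,280.5,61,-2,0,0,-0.635,0,280.5,61,-2,0,0,-0.635,0,280.5,61,-2,0,0,-0.635,0,280.5,61,-2,0,0,-0.635,0])

```text
clock: 5.05
eef_pos: [613.5, 283.6, 137.9]
tool_rot: [-3.139, 0.001, 2.233]
force: [-0.1, -0.6, -1.1]
width: 4.5
gripper_force: 58.7
```

```bash
python3 d.py 612.7 285.3 138 128; python3 - <<'E'
from h import *
s=avg("side",2);np.save("s2.npy",s)
a=cv2.resize(s[100:175,190:290],(800,600),interpolation=cv2.INTER_CUBIC)
cv2.imwrite("pics/k3.png",cv2.convertScaleAbs(a,alpha=1.6)[:,:,::-1])
for p in([612.7,285.3,110],[593.8,270.5,100],[593.8,270.5,72]): print((proj("side",p)-[190,100])*8)
E
```

```text
5.2 pos [613.89 283.08 138.36] yaw 127.87 F [ 0.1 -0.3 -0.6] Tq [-0.04 -0.01  0.02] w 4.6 gf 58.7
std [0.24 0.31 0.35]
delta [2.5 0.4 0.4] [-0.      0.     -0.0022]
[403.13728175 318.68836018]
[383.91740583 368.07885498]
[386.25397412 434.03225489]
```

View pics/k3.png

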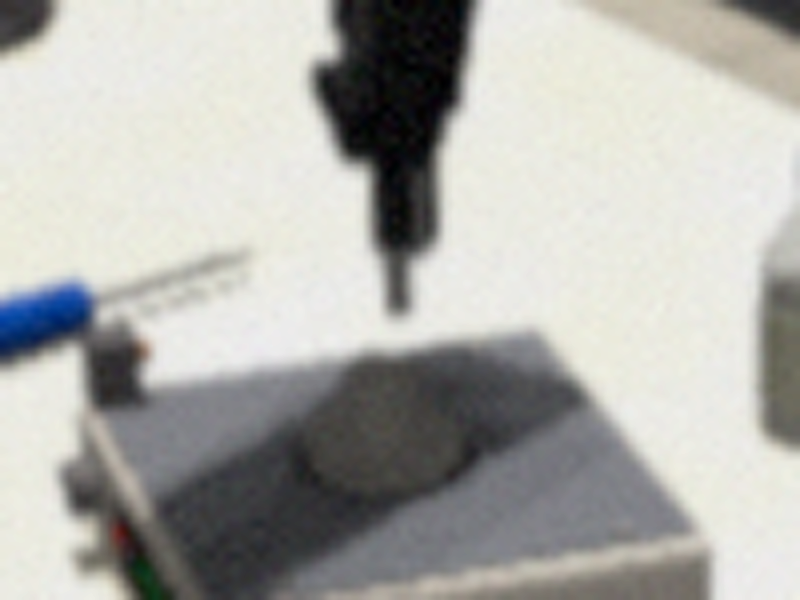

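Key foot at crop (399,312) sits slightly outboard of the spindle (centre x about 380), matching the prediction within the side camera's bias. Lower outboard of the slot, then feel inward.

Call:
play_rows(deltas=[2.5,0,15,0,0,0,0,2.5,0,28,0,0,0,0,2.5,0,33,0,0,0,0,2.5,0,35,0,0,0,0,2.5,0,35,0,0,0,0])

```text
clock: 5.92
eef_pos: [612.6, 287.1, 103.9]
tool_rot: [3.141, 0.0, 2.234]
force: [-0.6, -0.1, -0.2]
width: 4.7
gripper_force: 58.7
```

```bash
python3 d.py 612.7 285.3 103 128 
```

```text
6.075 pos [612.67 287.22 104.18] yaw 127.99 F [ 0.3  0.1 -0.4] Tq [-0.01  0.01  0.02] w 4.4 gf 58.7
std [0.06 0.06 0.17]
delta [-1.5 -1.2  1.2] [-0.      0.     -0.0003]
```

Call:
play_rows(deltas=[-1.5,-2,0,0,0,0,0,-1.5,-4,0,0,0,0,0,-1.5,-5,0,0,0,0,0,-1.5,-5.5,0,0,0,0,0,-1.5,-5.5,0,0,0,0,0])

```text
clock: 6.7
eef_pos: [609.3, 282.8, 104.1]
tool_rot: [3.141, 0.0, 2.234]
force: [0.1, 1.2, -0.3]
width: 4.5
gripper_force: 58.7
```

```bash
python3 d.py 604.9 279.2 103 128 3
```

```text
6.8 pos [609.25 282.78 104.07] yaw 127.99 F [ 0.3  0.6 -0.1] Tq [ 0.09 -0.19 -0.04] w 4.6 gf 58.7
std [0.   0.02 0.02]
delta [-0.1 -5.6  1.1] [ 0.      0.     -0.0002]
```

Call:
play_rows(deltas=[0,-0.7,0,0,0,0,0,0,-1.2,0,0,0,0,0,0,-1.2,0,0,0,0,0])

```text
clock: 7.18
eef_pos: [608.8, 282.4, 104.2]
tool_rot: [3.14, 0.0, 2.234]
force: [3.4, 3.2, -0.5]
width: 4.4
gripper_force: 58.8
```

```bash
python3 d.py 604.9 279.2 103 128 3
```

```text
7.275 pos [608.77 282.44 104.22] yaw 127.99 F [ 3.4  2.9 -0.2] Tq [ 0.54 -0.79 -0.02] w 4.4 gf 58.8
std [0.02 0.01 0.01]
delta [-0.2 -5.   1.2] [-0.      0.     -0.0001]
```

Call:
play_rows(deltas=[0.4,0,0,0,0,0,0,0.8,0,0,0,0,0,0,1.2,0,0,0,0,0,0,1.5,0,0,0,0,0,0])

```text
clock: 7.78
eef_pos: [607.9, 283.2, 104.3]
tool_rot: [3.14, 0.001, 2.234]
force: [5.2, 2.2, -0.5]
width: 4.4
gripper_force: 59.0
```

```bash
python3 d.py 604.9 279.2 103 128 2
```

```text
7.825 pos [607.91 283.25 104.32] yaw 127.98 F [ 5.2  2.4 -0.1] Tq [ 0.54 -1.05 -0.01] w 4.4 gf 59.0
std [0.03 0.01 0.01]
delta [-1.3 -4.9  1.3] [-0.      0.     -0.0003]
```

Call:
play_rows(deltas=[-0.7,0,0,0,0,0,0,-1.4,0,0,0,0,0,0,-2.1,0,0,0,0,0,0,-2.8,0,0,0,0,0,0])

```text
clock: 8.32
eef_pos: [608.8, 282.2, 104.2]
tool_rot: [3.14, -0.001, 2.234]
force: [3.7, 4.1, 1.0]
width: 4.6
gripper_force: 59.0
```

```bash
python3 d.py 604.9 279.2 103 128 2
```

```text
8.375 pos [608.85 282.07 104.22] yaw 128.02 F [3.5 4.2 0.4] Tq [ 0.88 -0.82 -0.01] w 4.7 gf 59.0
std [0.07 0.09 0.  ]
delta [ 0.2 -4.9  1.2] [ 0.     -0.      0.0003]
```

Call:
play_rows(deltas=[-0.5,0,0,0,0,0,0,-1,0,0,0,0,0,0,-1.5,0,0,0,0,0,0,-2,0,0,0,0,0,0,-2,0,0,0,0,0,0])

```text
clock: 9.0
eef_pos: [608.2, 277.8, 103.2]
tool_rot: [-3.137, -0.001, 2.234]
force: [-0.2, -0.2, 0.3]
width: 4.8
gripper_force: 58.7
```

```bash
python3 d.py 604.9 279.2 103 128 2
```

```text
9.05 pos [608.3  277.88 103.15] yaw 127.97 F [-0.4 -0.2  0.2] Tq [-0.02  0.02  0.  ] w 4.8 gf 58.7
std [0.11 0.04 0.  ]
delta [ 3.1 -1.9  0.2] [-0.      0.     -0.0006]
```

Call:
play_rows(deltas=[0,-1,0,0,0,0,0,0,-2,0,0,0,0,0,0,-3,0,0,0,0,0,0,-4,0,0,0,0,0,0,-4,0,0,0,0,0])

```text
clock: 9.68
eef_pos: [607.6, 277.4, 104.3]
tool_rot: [3.14, 0.0, 2.234]
force: [3.6, 2.9, -0.9]
width: 4.4
gripper_force: 58.7
```

```bash
python3 d.py 604.9 279.2 103 128 2
```

```text
9.725 pos [607.62 277.39 104.29] yaw 128.0 F [ 2.9  2.1 -0.6] Tq [ 0.39 -0.53 -0.03] w 4.5 gf 58.8
std [0.02 0.01 0.01]
delta [ 3.1 -1.   1.3] [-0.      0.     -0.0001]
```

Call:
play_rows(deltas=[0,1.5,0,0,0,0,0,1,2,0,0,0,0,0,2,2,0,0,0,0,0,3,2,0,0,0,0,0,3,2,0,0,0,0,0])

```text
clock: 10.35
eef_pos: [607.1, 278.6, 103.8]
tool_rot: [-3.141, 0.002, 2.233]
force: [1.9, -5.3, -1.1]
width: 4.5
gripper_force: 58.7
```

```bash
python3 d.py 604.9 279.2 103 128 2
```

```text
10.4 pos [607.13 278.68 103.84] yaw 127.93 F [ 2.4 -5.4 -0.3] Tq [-1.07 -0.56  0.03] w 4.5 gf 58.7
std [0.01 0.04 0.01]
delta [ 1.8 -1.4  0.8] [-0.      0.     -0.0012]
```

Call:
play_rows(deltas=[-1.5,0,0,0,0,0,0,-3,0,0,0,0,0,0,-4.5,0,0,0,0,0,0,-6,0,0,0,0,0,0,-6,0,0,0,0,0,0])

```text
clock: 11.02
eef_pos: [609.3, 277.4, 103.9]
tool_rot: [3.142, -0.002, 2.235]
force: [-1.2, 4.2, 0.5]
width: 4.6
gripper_force: 58.8
```

```bash
python3 d.py 604.9 279.2 103 128 2
```

```text
11.075 pos [609.34 277.38 103.88] yaw 128.05 F [-1.7  3.2  0.6] Tq [ 0.62  0.38 -0.  ] w 4.5 gf 58.8
std [0.02 0.03 0.01]
delta [ 4.2 -2.4  0.9] [ 0.     -0.      0.0008]
```

Both walls are felt, so the key is in the slot, and the wall forces show the slot lies at about 27°. I turn the key to match and centre it.

Call:
play_rows(deltas=[1.7,0.5,0,0,0,0,0,3.4,0.5,0,0,0,0.06,0,3.4,0.5,0,0,0,0.13,0,3.4,0,0,0,0,0.192,0,3.4,0,0,0,0,0.192,0,3.4,0,0,0,0,0.192,0])

```text
clock: 11.82
eef_pos: [608.5, 277.9, 103.9]
tool_rot: [3.141, 0.001, 2.043]
force: [-0.7, 0.1, -1.4]
width: 4.7
gripper_force: 58.7
```

```bash
python3 d.py 606.4 276.9 103 117 3
```

```text
11.925 pos [608.48 277.98 103.95] yaw 117.02 F [-0.5  0.1 -0.5] Tq [ 0.01 -0.    0.  ] w 4.2 gf 58.7
std [0.05 0.06 0.01]
delta [-0.  -2.3  0.9] [ 0.     -0.      0.0004]
```

Call:
play_rows(deltas=[0,-1.2,0,0,0,0,0,0,-2.4,0,0,0,0,0,0,-3.5,0,0,0,0,0,0,-4.5,0,0,0,0,0,0,-4.5,0,0,0,0,0])

```text
clock: 12.55
eef_pos: [606.5, 277.2, 104.8]
tool_rot: [3.136, 0.001, 2.042]
force: [5.4, 2.2, -1.2]
width: 4.5
gripper_force: 59.0
```

```bash
python3 d.py 606.4 276.9 103 117 3
```

```text
12.65 pos [606.5  277.21 104.79] yaw 116.99 F [ 5.5  1.9 -1.2] Tq [ 0.44 -1.27 -0.02] w 4.4 gf 59.0
std [0.02 0.   0.  ]
delta [-0.2 -0.2  1.8] [ 0.      0.     -0.0001]
```

Call:
play_rows(deltas=[0,1.2,0,0,0,0,0,0,2.3,0,0,0,0,0,0,2.3,1,0,0,0,0,0,2.3,2,0,0,0,0,0,2.3,2,0,0,0,0])

```text
clock: 13.28
eef_pos: [607.0, 277.5, 102.1]
tool_rot: [3.14, 0.0, 2.042]
force: [5.8, 1.4, 0.4]
width: 4.4
gripper_force: 59.0
```

```bash
python3 d.py 606.4 276.9 101 117 3
```

```text
13.375 pos [606.95 277.44 102.04] yaw 116.98 F [5.2 1.2 0.5] Tq [ 0.27 -1.15 -0.01] w 4.6 gf 59.0
std [0.01 0.01 0.01]
delta [-0.2 -0.7  1. ] [ 0.      0.     -0.0003]
```

Call:
play_rows(deltas=[0,0.8,0,0,0,0,0,0,0.8,0,0,0,0,0,0,0.8,0,0,0,0,0])

```text
clock: 13.75
eef_pos: [607.0, 277.5, 101.9]
tool_rot: [-3.142, 0.0, 2.042]
force: [5.3, 1.4, 0.5]
width: 4.4
gripper_force: 59.0
```

```bash
python3 d.py 606.4 276.9 101 117 3
```

```text
13.85 pos [607.05 277.52 101.88] yaw 116.98 F [4.9 0.9 0.4] Tq [ 0.14 -0.99  0.  ] w 4.4 gf 59.0
std [0.01 0.01 0.  ]
delta [-0.3 -0.9  0.9] [ 0.      0.     -0.0004]
```

Call:
play_rows(deltas=[0.3,0.7,0,0,0,0,0,0.3,1.2,0,0,0,0,0,0.3,1.2,0,0,0,0,0,0.3,1.2,0,0,0,0,0])

```text
clock: 14.35
eef_pos: [607.2, 277.8, 101.5]
tool_rot: [-3.14, 0.0, 2.042]
force: [2.0, -2.8, -0.0]
width: 4.6
gripper_force: 58.9
```

```bash
python3 d.py 606.4 276.9 101 117 3;python3 - <<'E'
from h import *
s=avg("side",2)
a=cv2.resize(s[110:170,200:280],(800,600),interpolation=cv2.INTER_CUBIC)
cv2.imwrite("pics/k4.png",cv2.convertScaleAbs(a,alpha=2.2)[:,:,::-1])
E
```

```text
14.45 pos [607.29 277.87 101.56] yaw 116.98 F [ 1.8 -2.6  0.1] Tq [-0.46 -0.44  0.  ] w 4.5 gf 58.8
std [0.03 0.03 0.02]
delta [-0.5 -1.2  0.6] [ 0.      0.     -0.0004]
```

View pics/k4.png

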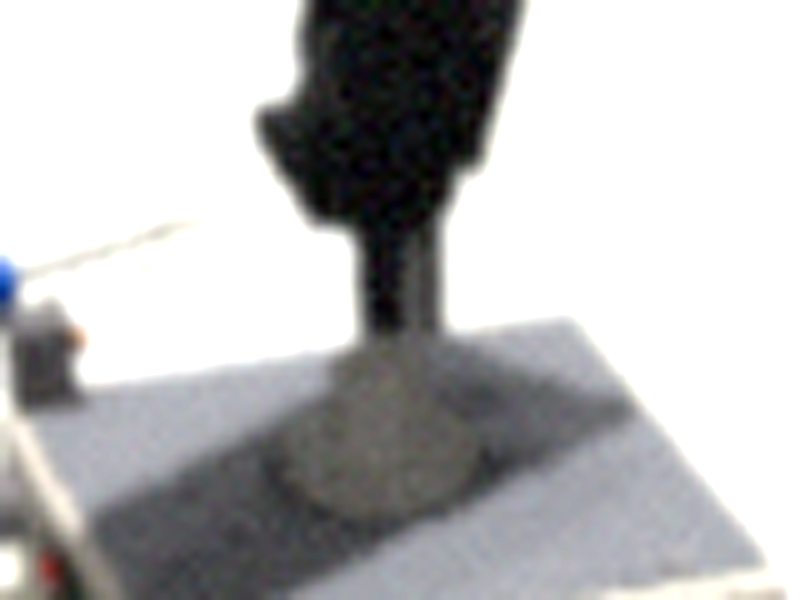

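Fingers sit just over the spindle with the key inside the slot (around crop (400,340)). I centre it, ease down and let go.

Call:
play_rows(deltas=[-0.6,0,0,0,0,0,0,-0.6,0,0.3,0,0,0,0,-0.6,0,0.6,0,0,0,0,-0.6,0,0.6,0,0,0,0])

```text
clock: 15.05
eef_pos: [608.0, 278.2, 101.3]
tool_rot: [-3.141, -0.0, 2.042]
force: [0.8, -0.7, 0.3]
width: 4.8
gripper_force: 58.8
```

```bash
python3 d.py 606.4 276.9 101 117 3
```

```text
15.15 pos [608.   278.15 101.26] yaw 116.99 F [ 0.3 -1.5  0.1] Tq [-0.33 -0.17 -0.01] w 4.5 gf 58.8
std [0.01 0.02 0.01]
delta [-0.4 -2.   0.3] [ 0.      0.     -0.0001]
```

Call:
play_rows(deltas=[-0.5,-0.8,0.2,0,0,0,0,-0.5,-0.8,0.2,0,0,0,0,-0.5,-0.8,0.2,0,0,0,0,-0.5,-0.8,0.2,0,0,0,0])

```text
clock: 15.65
eef_pos: [607.6, 277.6, 101.1]
tool_rot: [3.141, -0.0, 2.042]
force: [1.4, 0.3, -0.5]
width: 4.5
gripper_force: 58.8
```

```bash
python3 d.py 606.4 276.9 101 117 3
```

```text
15.75 pos [607.6  277.55 101.14] yaw 117.0 F [ 0.9  0.3 -0.2] Tq [ 0.02 -0.13  0.01] w 4.3 gf 58.8
std [0.01 0.01 0.01]
delta [-0.  -1.4  0.1] [ 0.      0.     -0.0001]
```

Call:
play_rows(deltas=[0,0,0,0,0,0,0.2,0,0,0,0,0,0,0.3,0,0,0,0,0,0,0.3,0,0,-3,0,0,0,0.3,0,0,-20,0,0,0,0.3,0,0,-60,0,0,0,0.3,0,0,-60,0,0,0,0.3])

```text
clock: 16.62
eef_pos: [610.6, 278.1, 165.9]
tool_rot: [3.133, 0.0, 2.042]
force: [0.9, -0.5, -0.2]
width: 25.9
gripper_force: 0.0
```

```bash
python3 d.py 606.4 276.9 101 117 2;python3 - <<'E'
from h import *
s=avg("side",4);t=avg("top",2)
a=cv2.resize(s[120:165,215:275],(800,600),interpolation=cv2.INTER_CUBIC)
cv2.imwrite("pics/k5.png",cv2.convertScaleAbs(a,alpha=2.2)[:,:,::-1])
E
```

```text
16.675 pos [609.86 277.87 164.94] yaw 116.98 F [ 0.4 -0.1 -0.7] Tq [-0.   -0.04  0.02] w 25.4 gf 0.0
std [0.73 0.19 0.99]
delta [ 0.7 -3.5 63.9] [ 0.      0.     -0.0003]
```

View pics/k5.png

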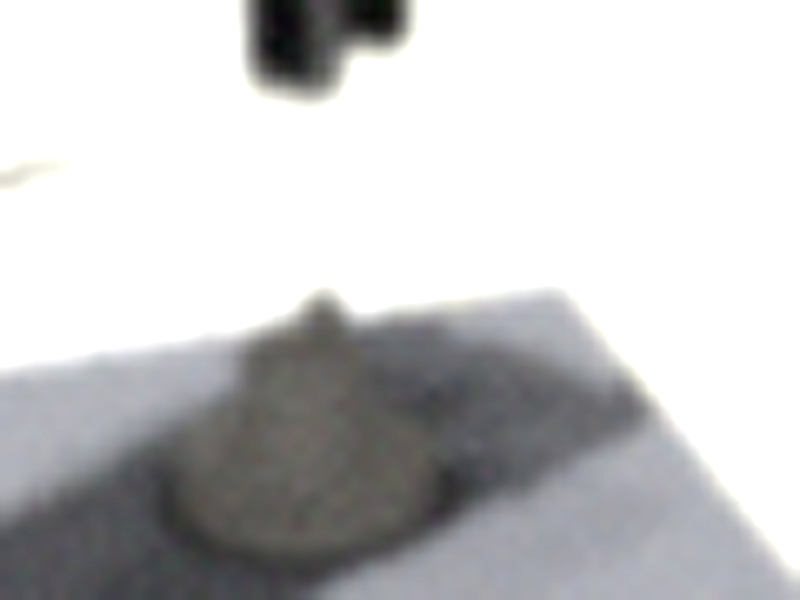

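The key top peeks out at about crop (322,295), roughly 5–6 mm above the rim, so its foot is standing on the collar and not yet in the pocket. I'll nudge it inward low down from outside with closed fingers.

Call:
play_rows(deltas=[0.4,27,0,0,0,0,0,0.4,27,0,0,0,0,0,0.4,27,30,0,0,0,0,0.4,27,60,0,0,0,0,0.4,27,78,0,0,0,0,0.4,27,81,0,0,0,0,0.4,22,81,0,0,0,0,0.4,20,81,0,0,0,0,0.4,20,81,0,0,0,0])

```text
clock: 18.1
eef_pos: [625.7, 286.7, 81.2]
tool_rot: [3.14, -0.0, 2.042]
force: [0.3, -0.2, 0.3]
width: -0.2
gripper_force: 0.0
```

```bash
python3 d.py 622.3 285 80 117 2
```

```text
18.15 pos [625.68 286.75  81.09] yaw 116.99 F [0.  0.3 0.1] Tq [ 0.03 -0.01  0.02] w -0.4 gf 0.0
std [0.03 0.03 0.08]
delta [-0.  -3.8  1.1] [-0.      0.     -0.0003]
```

Call:
play_rows(deltas=[0,-2,0,0,0,0,0,0,-4,0,0,0,0,0,0,-5,0,0,0,0,0,0,-6,0,0,0,0,0])

```text
clock: 18.65
eef_pos: [623.2, 285.9, 81.2]
tool_rot: [3.133, 0.0, 2.042]
force: [7.8, 4.2, -1.2]
width: -0.1
gripper_force: 4.1
```

```bash
python3 d.py 622.3 285 80 117 2
```

```text
18.7 pos [623.23 285.9   81.25] yaw 117.0 F [ 7.3  3.9 -1.3] Tq [ 0.87 -1.47 -0.04] w 0.1 gf 3.7
std [0.01 0.01 0.02]
delta [-0.4 -1.2  1.3] [ 0.     -0.      0.0001]
```

Call:
play_rows(deltas=[0,4,0,0,0,0,0,0,14,0,0,0,0,0,0,14,-40,0,0,0,0,0,14,-90,0,0,0,0,0,14,-90,0,0,0,0])

```text
clock: 19.32
eef_pos: [635.4, 290.9, 174.7]
tool_rot: [3.134, 0.001, 2.042]
force: [0.0, -0.5, -0.4]
width: -0.1
gripper_force: 0.0
```

```bash
python3 d.py 622.3 285 80 117 2; python3 - <<'E'
from h import *
s=avg("side",4);np.save("s3.npy",s);t=avg("top",3);np.save("t3.npy",t)
print("    ",*["%3d"%c for c in range(230,248)])
for r in range(138,152): print(r,*["%3d"%x for x in s[r,230:248].mean(1)])
E
```

```text
19.375 pos [634.5  290.67 173.33] yaw 116.97 F [-0.1 -0.2 -0.1] Tq [0.03 0.06 0.03] w -0.0 gf 0.0
std [0.9  0.27 1.33]
delta [  0.5 -13.4  93.3] [ 0.      0.     -0.0005]
     230 231 232 233 234 235 236 237 238 239 240 241 242 243 244 245 246 247
138 146 144 145 144 144 145 145 145 143 145 145 145 145 145 145 143 145 144
139 144 144 144 144 145 145 144 144 145 146 145 144 145 143 144 145 143 145
140 145 144 145 146 143 144 144 144 144 145 145 145 144 144 144 146 143 144
141 146 145 145 145 144 145 144 143 142 141 144 144 144 141 139 138 138 136
142 146 146 144 144 142 140 139 136 129 128 131 135 136 128 119 116 114 107
143 141 140 141 139 133 122 114 110  97  93  99 104 102  95  85  81  77  71
144 124 124 124 114 103  86  79  73  61  57  60  65  62  60  56  56  54  48
145 100  97  92  79  64  53  51  47  47  42  44  45  45  47  50  48  43  41
146  84  81  70  56  47  42  45  41  42  41  43  41  43  45  46  42  40  37
147  77  73  62  50  44  43  46  45  42  45  43  41  41  43  41  38  36  36
148  70  66  56  44  43  43  46  47  46  44  42  40  36  36  37  34  32  32
149  58  53  46  41  43  46  46  47  45  44  43  40  38  35  35  32  28  30
150  48  47  44  41  44  45  45  46  46  44  43  39  38  38  35  33  29  32
151  45  46  46  42  42  45  46  47  45  44  43  41  40  40  39  36  36  33
```

```bash
python3 - <<'E'
from h import *
k=cv2.imread("pics/k5.png").mean(2)/2.2;s=np.load("s3.npy").mean(2)
a=cv2.resize(s[120:165,215:275],(800,600),interpolation=cv2.INTER_CUBIC)
for c in range(240,420,13):
    print(c,*[next(y for y in range(230,600) if im[y,c]<88) for im in(k,a)])
from d import d
d(550,-295.2,130,61.8,2)
E
```

```text
240 340 339
253 334 334
266 329 329
279 325 325
292 319 323
305 306 319
318 298 315
331 299 315
344 312 317
357 320 318
370 321 317
383 317 315
396 314 312
409 314 311
19.775 pos [631.92 289.98 168.95] yaw 116.98 F [-0.   0.1  0. ] Tq [-0.    0.02  0.01] w -0.0 gf 0.0
std [0.08 0.03 0.13]
delta [-484.3 -338.5   39. ] [ 0.     -0.      0.9631]
```

The tip dropped about 1.3 px, or 4.6 mm. I check it with a gentle probe from above using closed fingers.

Call:
play_rows(deltas=[0.4,-16,20,0,0,0,0,0.4,-16,50,0,0,0,0,0.4,-16,64,0,0,0,0,0.4,-16,67,0,0,0,0,0.4,-16,69,0,0,0,0,0.4,-16,71,0,0,0,0,0.4,-16,71,0,0,0,0])

```text
clock: 20.65
eef_pos: [618.3, 283.4, 99.6]
tool_rot: [3.141, -0.0, 2.042]
force: [-0.6, 0.2, -0.7]
width: -0.2
gripper_force: 0.0
```

```bash
python3 d.py 622.3 285 100 117 2
```

```text
20.7 pos [618.31 283.44  99.6 ] yaw 116.99 F [-0.1  0.3 -0.4] Tq [0.01 0.   0.01] w -0.0 gf 0.0
std [0.01 0.01 0.02]
delta [-0.4  4.3 -0.4] [ 0.      0.     -0.0002]
```

```bash
python3 - <<'E'
from h import *
t=np.load("t.npy").astype(float);q=t[:,:,0]-t[:,:,1:].mean(2)
print("    ",*["%3d"%c for c in range(111,124)])
for r in range(153,165): print(r,*["%3d"%x for x in q[r,111:124]])
w=np.clip(q[154:163,112:121]-np.median(q[150:190,105:140])-5,0,None);y,x=np.mgrid[154:163,112:121]
p=[(w*x).sum()/w.sum(),(w*y).sum()/w.sum()];D=ray("top",*p,72)[:2];print(p,D)
for a in([593.6,270.],[594.1,271.2],[595,271.2]): print(a,np.hypot(*(D-a)),np.degrees(np.arctan2(*(D-a)[::-1])))
from d import d
d(550,-295.2,130,61.8,2)
E
```

```text
111 112 113 114 115 116 117 118 119 120 121 122 123
153  -3  -2  -3  -3  -2  -2  -2  -2  -3  -2  -2  -2  -2
154  -2  -2  -2  -2  -3  -2  -2  -3  -3  -3  -2  -2  -2
155  -1  -3  -2  -3  -2  -2  -4  -2  -1  -2  -2  -1   0
156  -2  -2  -3  -3  -1  -2  -2   0   0  -2   0   0   0
157  -3  -1  -3  -2  -2  -1   0   0   1   1   2   2   2
158  -2  -2  -3  -2   0  14  12   1   1   2   2   3   1
159  -2  -2  -2   0   4  33  38   1   1   1   2   2   1
160  -2  -2  -1   1   2  18  22   2   2   2   2   3   1
161  -1  -2   1   2   2   4   2   1   1   2   3   2   2
162  -1   0   2   2   3   1   2   2   2   2   2   2   2
163   0   1   2   1   2   1   2   3   1   2   2   3   3
164   1   1   1   1   2   2   3   3   1   2   2   3   3
[np.float64(116.52521008403362), np.float64(159.12605042016807)] [615.29358234 287.32471633]
[593.6, 270.0] 27.762516285864073 38.61122095871619
[594.1, 271.2] 26.630328743769326 37.264971397391896
[595, 271.2] 25.919798625535066 38.46967740068111
20.75 pos [618.3  283.43  99.59] yaw 116.99 F [-0.1 -0.1  0.3] Tq [-0.01  0.02 -0.01] w -0.1 gf 0.0
std [0.02 0.02 0.03]
delta [-484.6 -323.4  -30.4] [ 0.     -0.      0.9632]
```

Call:
play_rows(deltas=[0,10,-60,0,0,0,0,-485,-323,-70,0,0,0.963,1,-485,-323,-70,0,0,0.963,1,-485,-323,-70,0,0,0.963,1,-485,-323,-70,0,0,0.963,1,-485,-323,-70,0,0,0.963,1,-485,-323,-70,0,0,0.963,1,-485,-323,-70,0,0,0.963,1,-485,-323,-70,0,0,0.963,1,-485,-323,-70,0,0,0.963,1])

```text
clock: 22.0
eef_pos: [553.6, -271.6, 169.1]
tool_rot: [3.141, -0.0, 1.079]
force: [1.2, 0.6, -0.5]
width: 85.2
gripper_force: 0.0
```

Call:
play_rows(deltas=[0,0,0,0,0,0,1,0,0,0,0,0,0,1])

```text
clock: 22.25
eef_pos: [553.7, -269.3, 168.7]
tool_rot: [-3.141, -0.001, 1.078]
force: [-0.1, 1.4, 0.5]
width: 85.3
gripper_force: 0.0
```

```bash
python3 - <<'E'
from h import *
t=avg("top",6);np.save("t4.npy",t);t0=np.load("t.npy").astype(float);T=t.astype(float)
print("    ",*["%3d"%c for c in range(108,128)])
for nm,A in(("before",t0.mean(2)),("after",T.mean(2)),("red",T[:,:,0]-T[:,:,1:].mean(2))):
    print(nm)
    for r in range(154,174): print(r,*["%3d"%x for x in A[r,108:128]])
from d import d
d(550,-295.2,100,61.8,3)
m=np.hstack([cv2.resize(x[145:190,100:145],(400,400),interpolation=cv2.INTER_CUBIC) for x in(np.load("t.npy"),t)])
cv2.imwrite("pics/k6.png",cv2.convertScaleAbs(m,alpha=2)[:,:,::-1])
E
```

```text
108 109 110 111 112 113 114 115 116 117 118 119 120 121 122 123 124 125 126 127
before
154  81  82  80  80  81  82  81  82  81  81  81  81  82  81  80  79  76  79  81  82
155  81  82  82  81  81  81  82  82  82  80  82  82  74  68  69  68  65  66  69  69
156  81  80  80  81  80  81  81  83  81  76  70  67  61  53  57  60  61  69  64  63
157  81  82  82  82  82  81  82  83  73  68  88  88  87  83  85  87  88  92  89  87
158  82  82  81  81  81  82  82  73  81  72  97  96  95  94 101 101 101 100 100  97
159  82  82  82  81  80  77  79  88  84  70  81  85  82  93  93  88 101 101  99  88
160  81  83  82  81  80  70  95 103  92  82  90  89  92  99  91  84  87  99  92  93
161  81  83  83  81  70  72  97  92 102  98  99  99 101 102 100  94  80  86  96 103
162  82  82  81  77  58  90  85  85  94 101 100 102 103 102 100  99  92  64  84  89
163  81  81  80  63  61 102  74  87  95 101 102 102 101 102 102 102  98  65  53  68
164  83  80  75  54  78  97  88  96 102 102 103 103 103 103 103 105 101  72  46  56
165  82  80  64  62  96  88 106 102 103 102 102 102 103 105 104 104 103  80  46  52
166  
[... 3508 characters left out ...]
   2   3   1   1   1   0
168  -2  -3   0   1   2   2   2   3   2   2   2   3   2   2   2   2   0   0   0   1
169  -3  -2   0   2   2   2   3   2   1   2   2   1   2   2   2   1   0   0   0   0
170  -3  -3  -1   1   2   3   2   3   2   1   3   2   2   1   1   0   1   1   1   0
171  -3  -1  -1   1   2   3   3   2   2   2   1   0   1   1   1   1   1   1   0   2
172  -2  -2  -2   1   2   2   3   3   3   2   1   1   0  -1   1   0   0   0   1   3
173  -2  -2  -1   0   3   3   2   2   2   2   2   2   2   1   0   1   1   2   2   2
22.65 pos [ 554.09 -268.62  168.69] yaw 61.91 F [-0.4  0.3  0.6] Tq [-0.02  0.02  0.01] w 85.3 gf 0.0
std [0.1  0.26 0.03]
delta [-25.4   8.9  68.7] [ 0.    -0.     0.002]
```

View pics/k6.png

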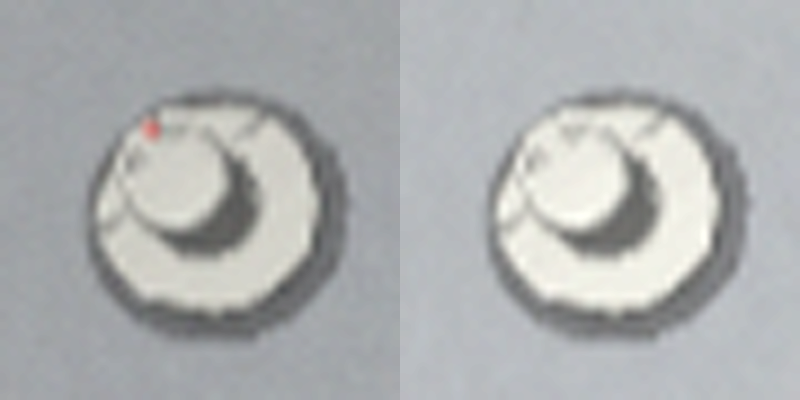

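The right crop shows the bright key filling the slot at upper left and the red dot now covered, so the key is seated. Now the carousel. I square it up with a 90° squeeze first, then regrip.

Call:
play_rows(deltas=[-25.4,9,40,0,0,0.18,1,-25.4,9,60,0,0,0.36,1,-25.4,9,68,0,0,0.54,1,-25.4,9,68,0,0,0.72,1,-25.4,9,68,0,0,0.9,1,-25.4,9,68,0,0,1.08,1,-25.4,9,68,0,0,1.26,1,-25.4,9,68,0,0,1.44,1,-25.4,9,68,0,0,1.571,1,-25.4,9,68,0,0,1.571,1])

```text
clock: 23.9
eef_pos: [549.8, -296.0, 100.4]
tool_rot: [3.141, 0.0, -0.49]
force: [0.4, -0.4, -0.3]
width: 85.0
gripper_force: 0.0
```

```bash
python3 d.py 550 -295.2 30 -28.2 3
```

```text
24.0 pos [ 549.74 -296.04  100.52] yaw -28.04 F [ 0.1  0.2 -0. ] Tq [0.01 0.01 0.  ] w 85.4 gf 0.0
std [0.01 0.06 0.07]
delta [-0.2 -0.9 70.5] [-0.     -0.      0.0027]
```

Call:
play_rows(deltas=[0,-0.9,50,0,0,0,1,0,-0.9,68,0,0,0,1,0,-0.9,70,0,0,0,1,0,-0.9,70,0,0,0,0.4,0,-0.9,70,0,0,0,0.4,0,-0.9,70,0,0,0,0.4,0,-0.9,70,0,0,0,0.4,0,-0.9,70,0,0,0,0.4])

```text
clock: 25.0
eef_pos: [551.1, -295.7, 32.3]
tool_rot: [-3.141, -0.002, -0.492]
force: [-0.2, 1.7, 5.8]
width: 46.8
gripper_force: 62.0
```

```bash
python3 d.py 550 -295.2 30 -28.2 2
```

```text
25.05 pos [ 551.14 -295.66   32.26] yaw -28.17 F [0.3 1.5 6.2] Tq [ 0.42 -0.05  0.01] w 46.4 gf 62.0
std [0.   0.01 0.  ]
delta [-1.2  0.1  2.3] [ 0.     -0.      0.0005]
```

Call:
play_rows(deltas=[0,0,0,0,0,0,1,0,0,0,0,0,0,1,0,0,-6,0,0,-0.18,1,0,0,-6,0,0,-0.36,1,0,0,-6,0,0,-0.54,1,0,0,-6,0,0,-0.72,1,0,0,-6,0,0,-0.9,1,0,0,-6,0,0,-1.08,1,0,0,-6,0,0,-1.26,1,0,0,-6,0,0,-1.44,1])

```text
clock: 26.3
eef_pos: [549.7, -295.9, 36.6]
tool_rot: [-3.141, 0.001, 0.953]
force: [-0.1, 0.1, -0.0]
width: 85.6
gripper_force: 0.0
```

Call:
play_rows(deltas=[0,0,5,0,0,-0.131,1,0,0,6,0,0,-0.131,1,0,0,6,0,0,-0.131,0.4,0,0,6,0,0,-0.131,0.4,0,0,6,0,0,-0.131,0.4,0,0,6,0,0,-0.131,0.4,0,0,6,0,0,-0.131,0.4])

```text
clock: 27.18
eef_pos: [550.6, -295.9, 31.0]
tool_rot: [3.14, 0.0, 1.079]
force: [0.7, -0.1, 2.8]
width: 46.4
gripper_force: 62.3
```

```bash
python3 d.py 594.7 270.9 160 107.3 2;python3 - <<'E'
from h import *
t=avg("top",3).astype(float)
rd=np.clip(t[:,:,0]-t[:,:,1:].max(2)-18,0,None);yy,xx=np.mgrid[:420,:560];rd*=np.hypot(xx-351,yy-195)<40
y,x=np.nonzero(rd);print(len(x),x.mean(),y.mean(),ray("top",(x*rd[y,x]).sum()/rd.sum(),(y*rd[y,x]).sum()/rd.sum(),21))
E
```

```text
27.225 pos [ 550.54 -295.92   31.04] yaw 61.8 F [ 1.5 -0.6  2.9] Tq [-0.13 -0.16 -0.03] w 46.5 gf 62.3
std [0.01 0.   0.  ]
delta [ 520.4 -228.9 -129. ] [-0.      0.     -0.7941]
0 nan nan [nan nan nan]<stdin>:4: RuntimeWarning: Mean of empty slice.
  ret = ret.dtype.type(ret / rcount)
<stdin>:4: RuntimeWarning: invalid value encountered in scalar divide
```

Call:
play_rows(deltas=[0,0,-15,0,0,0,0.4,0,0,-50,0,0,0,0.4,0,0,-100,0,0,0,0.4,20,-10,-135,0,0,-0.03,0.4,60,-26,-140,0,0,-0.09,0.4,101,-44,-140,0,0,-0.15,0.4,142,-62,-140,0,0,-0.22,0.4,183,-80,-140,0,0,-0.29,0.4,224,-98,-140,0,0,-0.36,0.4,265,-116,-140,0,0,-0.43,0.4])

```text
clock: 28.62
eef_pos: [570.9, -5.7, 170.0]
tool_rot: [-3.138, 0.0, 1.511]
force: [0.2, 0.5, -7.3]
width: 46.4
gripper_force: 64.0
```

```bash
python3 d.py 594.7 270.9 160 107.3 1
```

```text
28.625 pos [570.93  -5.7  169.98] yaw 86.57 F [ 0.2  0.5 -7.3] Tq [-0.  -0.1 -0. ] w 46.4 gf 64.0
std [0. 0. 0.]
delta [277.5   7.2  10. ] [ 0.      0.     -0.3617]
```

Call:
play_rows(deltas=[40,1,0,0,0,-0.06,0.4,85,2,0,0,0,-0.12,0.4,130,4,0,0,0,-0.18,0.4,175,5,0,0,0,-0.24,0.4,215,6,0,0,0,-0.3,0.4,250,7,5,0,0,-0.362,0.4,272,7,10,0,0,-0.362,0.4,277.5,7,10,0,0,-0.362,0.4,277.5,7,10,0,0,-0.362,0.4,277.5,7,10,0,0,-0.362,0.4])

```text
clock: 29.88
eef_pos: [597.5, 266.7, 160.9]
tool_rot: [-3.141, 0.002, 1.868]
force: [0.6, -0.1, -7.1]
width: 46.7
gripper_force: 63.9
```

```bash
python3 d.py 594.7 270.9 136 107.3 3; python3 - <<'E'
from h import *
s=avg("side",3);np.save("s5.npy",s);t=avg("top",3);np.save("t5.npy",t);t=t.astype(float);
c=np.array(proj("top",[594.7,270.9,150]));yy,xx=np.mgrid[:420,:560];roi=np.hypot(xx-c[0],yy-c[1])<48
rd=np.clip(t[:,:,0]-t[:,:,1:].max(2)-15,0,None)*roi
y,x=np.nonzero(rd);print("red",len(x))
if len(x):
    p=ray("top",(x*rd[y,x]).sum()/rd.sum(),(y*rd[y,x]).sum()/rd.sum(),150);print(p,np.degrees(np.arctan2(p[1]-270.9,p[0]-594.7)))
b=np.clip(t[:,:,2]-t[:,:,0]-25,0,None)*roi
n,l,st,cc=cv2.connectedComponentsWithStats((b>0).astype(np.uint8))
P=np.array([ray("top",*cc[i],162)[:2] for i in range(1,n) if st[i,4]>=8]);print(len(P))
k=np.linalg.lstsq(np.c_[2*P,np.ones(len(P))],(P**2).sum(1),rcond=None)[0];c=k[:2];print("centre",c,"r",np.sqrt(k[2]+c@c),np.round(np.sort(np.degrees(np.arctan2(*(P-c).T[::-1]))),1))
E
```

```text
29.975 pos [597.56 267.08 160.97] yaw 107.03 F [ 0.3 -0.6 -7.1] Tq [ 0.02 -0.   -0.02] w 46.4 gf 63.9
std [0.01 0.3  0.04]
delta [ 4.5 -1.6 25. ] [ 0.      0.     -0.0047]
red 4
[529.78190024 342.30296489 150.        ] 132.27646265018163
8
centre [595.66004425 266.7196482 ] r 75.09817006137013 [-135.2 -105.2  -74.9  -45.1  -15.2  105.1  134.8  164.5]
```

Ring caps show the keyway at 29.8° now, and the ring centre calibrates the camera offset. Axis is about (595.3,271), key angle about 29°. Lower to just above the key.

```bash
python3 d.py 595.3 271 133.5 107 2
```

```text
30.325 pos [597.18 269.12 160.74] yaw 107.18 F [ 0.6  0.4 -7. ] Tq [-0.02  0.01  0.04] w 46.5 gf 63.9
std [0.01 0.02 0.01]
delta [ 2.3 -1.2 27.2] [ 0.     -0.      0.0031]
```

Call:
play_rows(deltas=[2.9,-1.1,10,0,0,0,0.4,2.9,-1.1,20,0,0,0,0.4,2.9,-1.1,25,0,0,0,0.4,2.9,-1.1,27,0,0,0,0.4,2.9,-1.1,27,0,0,0,0.4,2.9,-1.1,27,0,0,0,0.4])

```text
clock: 31.08
eef_pos: [595.5, 271.8, 134.0]
tool_rot: [3.141, -0.0, 1.871]
force: [-0.4, 0.2, -7.6]
width: 46.4
gripper_force: 64.0
```

```bash
python3 d.py 595.2 271.7 131 107 2
```

```text
31.125 pos [595.53 271.75 134.04] yaw 107.18 F [-0.1  0.1 -7.4] Tq [ 0.02 -0.03 -0.01] w 46.5 gf 64.0
std [0.01 0.   0.01]
delta [ 0.  -0.3  3. ] [ 0.     -0.      0.0032]
```

Call:
play_rows(deltas=[0,-0.2,2,0,0,0,0.4,0,-0.2,3,0,0,0,0.4,0,-0.2,4,0,0,0,0.4,0,-0.2,5,0,0,0,0.4])

```text
clock: 31.62
eef_pos: [596.0, 272.3, 129.6]
tool_rot: [3.139, -0.001, 1.871]
force: [-0.7, 0.1, -0.2]
width: 46.4
gripper_force: 64.7
```

```bash
python3 d.py 595.2 271.7 131 107 2
```

```text
31.675 pos [596.02 272.35 129.6 ] yaw 107.19 F [-0.4 -0.  -0.5] Tq [ 0.31 -0.12 -0.02] w 46.7 gf 64.7
std [0.01 0.03 0.01]
delta [-0.4 -1.  -1.4] [ 0.     -0.      0.0034]
```

Call:
play_rows(deltas=[-0.2,-0.5,0,0,0,0.025,0.4,-0.2,-0.5,0,0,0,0.05,0.4,-0.2,-0.5,0,0,0,0.075,0.4,-0.2,-0.5,0,0,0,0.085,0.4])

```text
clock: 32.17
eef_pos: [594.9, 272.1, 129.2]
tool_rot: [3.14, -0.001, 1.785]
force: [0.7, 2.3, 2.6]
width: 46.7
gripper_force: 65.0
```

```bash
python3 d.py 595.2 271.7 131 107 2
```

```text
32.225 pos [594.91 272.08 129.22] yaw 102.29 F [0.3 2.1 3.5] Tq [ 0.68 -0.05  0.04] w 46.4 gf 65.1
std [0.01 0.01 0.02]
delta [-0.4  0.2 -1.8] [ 0.      0.     -0.0822]
```

Call:
play_rows(deltas=[0,-0.3,0,0,0,-0.04,0.4,0.2,-0.3,0,0,0,-0.08,0.4,0.2,-0.3,0,0,0,-0.11,0.4,0.2,-0.3,0,0,0,-0.14,0.4,0.2,-0.3,0,0,0,-0.16,0.4])

```text
clock: 32.85
eef_pos: [594.8, 271.0, 128.9]
tool_rot: [3.141, 0.001, 1.947]
force: [1.5, 0.7, 4.2]
width: 46.6
gripper_force: 65.3
```

```bash
python3 d.py 595.2 271.7 131 107 2
```

```text
32.9 pos [594.8  271.01 128.87] yaw 111.56 F [1.2 0.3 4.9] Tq [ 0.3  -0.48  0.01] w 46.6 gf 65.3
std [0.   0.02 0.01]
delta [ 0.5  0.6 -2.1] [ 0.     -0.      0.0795]
```

Call:
play_rows(deltas=[0.3,0.3,-0.7,0,0,-0.03,0.4,0.3,0.3,-0.7,0,0,-0.06,0.4,0.3,0.3,-0.7,0,0,-0.09,0.4,0.3,0.3,-0.7,0,0,-0.11,0.4])

```text
clock: 33.4
eef_pos: [593.6, 271.3, 128.3]
tool_rot: [-3.139, 0.0, 2.057]
force: [1.1, 1.2, -6.1]
width: 46.6
gripper_force: 64.1
```

```bash
python3 d.py 595.2 271.7 131 107 2
```

```text
33.45 pos [593.55 271.34 128.36] yaw 117.88 F [ 1.1  0.4 -6.2] Tq [ 0.01 -0.38 -0.03] w 45.9 gf 64.0
std [0.02 0.01 0.05]
delta [-0.4  1.6 -2.6] [ 0.     -0.      0.1899]
```

Call:
play_rows(deltas=[0,0,1,0,0,0,0.4,0,0,2,0,0,0,0.4,0,0,3,0,0,0,0.4,0,0,3,0,0,0,0.4])

```text
clock: 33.95
eef_pos: [594.4, 272.0, 126.1]
tool_rot: [-3.142, -0.0, 2.056]
force: [2.7, 0.8, -8.8]
width: 46.7
gripper_force: 64.1
```

```bash
python3 d.py 595.2 271.7 131 107 2
```

```text
34.0 pos [594.43 271.99 126.11] yaw 117.79 F [ 2.7  0.9 -8.4] Tq [ 0.2  -0.52  0.01] w 45.9 gf 64.1
std [0.   0.01 0.02]
delta [-0.6  0.5 -4.9] [ 0.     -0.      0.1884]
```

It has dropped onto the key and goes down freely. Continue lowering gently and follow the side force.

Call:
play_rows(deltas=[-0.2,0.8,1.5,0,0,0,0.4,-0.2,1.3,3,0,0,0,0.4,-0.2,1.3,4.5,0,0,0,0.4,-0.2,1.3,6,0,0,0,0.4,-0.2,1.3,7,0,0,0,0.4,-0.2,1.3,7,0,0,0,0.4])

```text
clock: 34.75
eef_pos: [595.6, 272.2, 119.3]
tool_rot: [-3.141, -0.0, 2.056]
force: [0.1, 0.3, -6.6]
width: 46.4
gripper_force: 63.9
```

```bash
python3 d.py 595.2 271.7 103 117.8 2
```

```text
34.8 pos [595.61 272.24 119.31] yaw 117.79 F [ 0.   0.3 -7.4] Tq [-0.01 -0.02 -0.03] w 46.5 gf 63.9
std [0.06 0.01 0.04]
delta [-0.3 -0.6 16.3] [ 0.      0.     -0.0003]
```

Call:
play_rows(deltas=[0,0,2,0,0,0,0.4,0,0,4,0,0,0,0.4,0,0,6,0,0,0,0.4,0,0,8,0,0,0,0.4,0,0,10,0,0,0,0.4,0,0,12,0,0,0,0.4,0,0,13.5,0,0,0,0.4,0,0,14,0,0,0,0.4,0,0,14,0,0,0,0.4])

```text
clock: 35.92
eef_pos: [595.7, 272.3, 105.4]
tool_rot: [3.142, -0.0, 2.056]
force: [-0.8, 1.0, -7.2]
width: 46.2
gripper_force: 64.0
```

```bash
python3 d.py 595.2 271.7 103 117.8 2
```

```text
35.975 pos [595.74 272.3  105.41] yaw 117.79 F [-0.7  0.4 -7.2] Tq [ 0.02 -0.03  0.04] w 46.2 gf 64.0
std [0.02 0.01 0.02]
delta [-0.3 -0.8  2.4] [ 0.      0.     -0.0002]
```

Now the last millimetres.

Call:
play_rows(deltas=[0,0,1,0,0,0,0.4,0,0,2,0,0,0,0.4,0,0,3,0,0,0,0.4,0,0,3.6,0,0,0,0.4,0,0,3.6,0,0,0,0.4])

```text
clock: 36.6
eef_pos: [596.1, 272.4, 103.0]
tool_rot: [3.14, -0.0, 2.056]
force: [-2.3, 0.1, 6.0]
width: 46.4
gripper_force: 65.3
```

```bash
python3 d.py 595.2 271.7 103 117.8 2
```

```text
36.65 pos [596.1  272.43 103.01] yaw 117.79 F [-2.7 -0.7  6.2] Tq [-0.27  0.74 -0.01] w 46.4 gf 65.3
std [0.02 0.01 0.01]
delta [-0.2 -1.1  0. ] [-0.      0.     -0.0002]
```

Contact with 13 N at TCP z 103.0 matches full seating. I ease off, release and retreat.

Call:
play_rows(deltas=[0,-0.6,-0.8,0,0,0,0.4,0,-0.6,-0.8,0,0,0,0.4,0,-0.6,-0.8,0,0,0,0.7,0,-0.6,-0.8,0,0,0,1,0,-0.6,-0.8,0,0,0,1,0,-0.6,-0.8,0,0,0,1,0,-0.6,-15,0,0,0,1,0,-0.6,-50,0,0,0,1,0,-0.6,-110,0,0,0,1,0,-0.6,-130,0,0,0,1])

```text
clock: 37.9
eef_pos: [597.4, 272.6, 237.2]
tool_rot: [3.134, 0.0, 2.056]
force: [-0.6, 0.8, 0.2]
width: 85.1
gripper_force: 0.0
```

Call:
play_rows(deltas=[-150,0,-20,0,0,0,1,-150,0,-20,0,0,0,1,-150,0,-20,0,0,0,1,-150,0,-20,0,0,0,1,-150,0,-20,0,0,0,1])

```text
clock: 38.52
eef_pos: [664.5, 141.1, 252.1]
tool_rot: [3.141, -0.002, 2.057]
force: [-0.2, 0.6, 0.6]
width: 85.5
gripper_force: 0.0
```

```bash
python3 - <<'E'
from h import *
s=avg("side",3);t=avg("top",3)
m=np.hstack([cv2.resize(s[110:185,190:265+25],(400,300),interpolation=cv2.INTER_CUBIC),cv2.resize(t[120:204,70:182],(400,300),interpolation=cv2.INTER_CUBIC)])
cv2.imwrite("pics/f.png",cv2.convertScaleAbs(m,alpha=1.5)[:,:,::-1])
t=t.astype(float);yy,xx=np.mgrid[:420,:560];b=np.clip(t[:,:,2]-t[:,:,0]-25,0,None)*(np.hypot(xx-121,yy-166)<45)
n,l,st,cc=cv2.connectedComponentsWithStats((b>0).astype(np.uint8))
P=np.array([ray("top",*cc[i],105)[:2] for i in range(1,n) if st[i,4]>=6]);print(len(P))
k=np.linalg.lstsq(np.c_[2*P,np.ones(len(P))],(P**2).sum(1),rcond=None)[0];c=k[:2];print("centre",c,"r",np.sqrt(k[2]+c@c))
print(read_state()["clock"])
E
```

```text
5
centre [593.94288427 270.47646266] r 74.95014852871786
38.825
```

View pics/f.png

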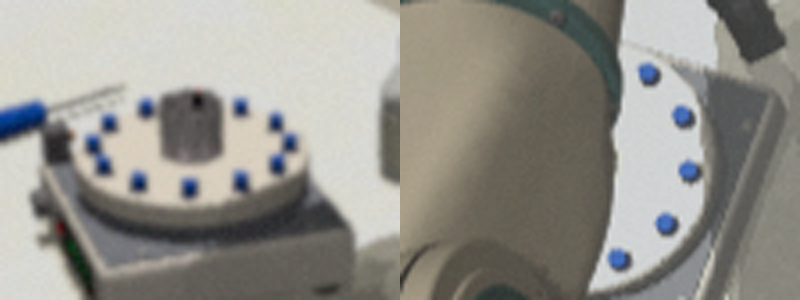

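The carousel sits level on the unit, with the hub around crop (192,125) and the ring evenly above the deck. Its centre (593.9,270.5) matches the camera-measured axis, and the radius of 74.95 mm fits at home height. I hand in.

```bash
python3 -c "
from cell import *
print(finish_job())"
```

```text
the job is handed in; nothing more can be done
None
```

I handed in the job at about 39 s: the steel key is down in the spindle slot, and the carousel is released, level and fully home over it on the collar. The hand-in returned no verdict.

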